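# Pack the buyer's sample box of spectacle cases

## Robot

A 6-joint arm with a two-finger parallel gripper is mounted at the origin on the work surface. World frame = base frame: x ahead of the robot, y to its left, z up, the work surface at z = 0. Lengths are in mm, angles in rad, forces in N, time in s.
With the tool pointing down it reaches from about 400 to 925 mm from the base axis. Payload 3.4 kg.
Tool frame: the origin (TCP) lies between the finger pads; the fingertips stand 22 mm ahead of it and the grasp point (between the pads) lies 3 mm ahead of it (r.tip_extent is the distance from the TCP to the fingertips, in mm); z points along the fingers, y is the direction in which the jaws open and shut (so a half turn about z gives the same grasp; the last joint's range is limited). The gripper opens to 85 mm and grips with 20 to 120 N. Pads are 22 mm wide; open, the fingers measure 114 mm over their backs; the gripper's body (76 mm by 85 mm) begins 54 mm behind the grasp point. The pads swing forward as they close: fully open they stand 13 mm farther back than shut.
Start: joints at [-1.415, 0.307, 1.506, -0, 1.328, -0.073], TCP at [130.39, -560.027, 253.305] pointing down, gripper open.
Joint ranges: [-3.12, 3.12], [-1.05, 2.28], [0.14, 2.33], [-1.42, 4.57], [0.1, 2.73], [-2.68, 2.68]. Speed limits (rad/s): [2.57, 2.57, 3.14, 3.14, 3.14, 3.14].

## Interface

Orientations are given as a unit quaternion [w, x, y, z].
In Python, from bench import r, inverse_kinematics, grab_frame, camera_info, workorder gives the robot as it stands. The module is installed in compiled form; this text tells all that it offers. Calls block until the motion is done:
- r.goto(position, orientation): joint-space move of the TCP to a pose.
- r.line_to(position, rot=None, feed=150): straight line of the TCP; rot=None keeps the orientation; feed is the mean speed in mm/s.
- r.movej(angles): joint-space move.
- r.ungrasp() and r.close_gripper(f_grip=None): open the fingers fully, or close them until they stop; f_grip is the grip in N (None keeps the last).
- r.sleep(seconds).
- inverse_kinematics(position, orientation): joint angles nearest the present ones, or None.
- r.state(): the state.
- grab_frame(name): name is "side" or "top"; returns the picture (400x640x3 uint8, red, green, blue); there is no depth.
- camera_info(name): a dict with "fx", "fy", "cx", "cy" (pixels), "k1" (the pictures are not rectified: a ray, as slopes to the right and down, at radius r is drawn at 1 + k1 r^2 times it, then the intrinsics apply), "view" (4x4, takes a point from world to camera coordinates). Camera axes: x right, y down, z forward; pixel columns grow to the right and rows downward; lengths in mm; the calibration is good to about 2 mm. A picture is of the moment at which its call begins. camera_info takes no time and is no camera call.
A pose or a line that the arm cannot do raises r.PlanningError and nothing moves.
- workorder.job_done(): hands the job in, once; it reports no verdict.
The state is a dict: "clock": time; "qpos": joint angles; "joint_vel": joint speeds; "tau": joint torques, N m; "eef_pos": TCP position; "eef_rot": TCP orientation; "contact_force": force on the tool from outside, world axes, zero at the start; "wrist_torque": the same for the moment, N m; "finger_gap": opening from 0.0 (shut) to 1.0 (fully open).
Only numpy, scipy, OpenCV 4.12 (cv2) and the standard library are available. Lean on these libraries where they do the work, as an engineer would, in place of code of your own. Each camera call takes 0.05 s, during which the arm holds its last target.

## Task

Pack the sample box for the buyer: open its lid and lay the three spectacle cases side by side in the middle of the three grey pads, each running straight from the knob side to the hinge side; seen from the lid's knob side, white goes on the left, navy on the right and pink between them. Set the small orange box of spare hinges flat in the middle of the pink case's top, then lower the lid until it is fully shut. Do not disturb the wrench, the screwdriver and the oil bottle.

Things in the scene. Friction and masses are not known exactly. Their poses are not given: they have to be found in the camera images.
- white_case_mid (a point): closed hard spectacle case, off-white, 152 mm long x 50 wide x 36 high, flat top and bottom, round ends, with a dark seam round it at half height and two small steel hinges on one long side. Lies flat on the bench. The point is its centre, 18 mm above its underside; x along its length, y across, z up. About 0.1 kg, hard plastic.
- pink_case_mid (a point): closed hard spectacle case, pale pink, 152 mm long x 50 wide x 36 high, flat top and bottom, round ends, with a dark seam round it at half height and two small steel hinges on one long side. Lies flat on the bench. The point is its centre, 18 mm above its underside; x along its length, y across, z up. About 0.1 kg, hard plastic.
- navy_case_mid (a point): closed hard spectacle case, dark navy blue, 152 mm long x 50 wide x 36 high, flat top and bottom, round ends, with a dark seam round it at half height and two small steel hinges on one long side. Lies flat on the bench. The point is its centre, 18 mm above its underside; x along its length, y across, z up. About 0.1 kg, hard plastic.
- hinge_box_mid (a point): small flat box of spare hinges, 64 mm long x 42 wide x 24 high, orange base with a clear top that shows steel hinges. The point is its centre, 12 mm above its underside; x along its length, z up. About 0.07 kg.
- sample_box: dark grey box fixed to the bench; mm: outer 196 (x) x 300 (y) x 74 high, walls and floor 6. Origin: centre of its underside; z up, +x to the hinge side (roughly the robot's left), -x to the knob side. On its floor, seen once open, three flat mid-grey pads 172 (x) x 72 (y), centred at x 0, y +84, 0, -84; seen from the knob side +84 is the left pad, -84 the right
- lid (a joint): angle (rad) of the box's dark grey lid: 0 shut, grows as it opens, stop at 1.75 (leaning a little back). Lid 196 x 300 x 8 mm, 0.28 kg; hinge line along the box's y, at x = +98, z = 74.5 mm in the box's frame. The hinge is stiff (0.5 N m friction, 2 to 5 N at the knob): the lid stays at any angle where it is left.
- lid_knob (a point): red round knob on the lid, 26 mm in diameter, 20 tall, on a thinner stem 14 tall. The point is the centre of the red head, 24 mm above the lid's upper face; on the lid it lies 166 mm from the hinge line (30 from the edge), midway along y, and 32 mm above the hinge line when shut. Its axes turn with the lid.
- wrench: steel wrench 180 mm long, 8 thick, lying on the bench: leave alone. Origin at the middle of its length, on its underside.
- screwdriver: screwdriver 180 mm long with red handle 26 thick, lying on the bench: leave alone. Origin at the middle of its length, on its underside.
- oil_bottle: yellow oil bottle with black cap, 44 mm in diameter, 110 tall, standing on the bench: leave alone. Origin at the centre of its underside.
Mind the look-alikes: they are no part of the job. What is shaped like the part that bears pink_case_mid but green or turquoise is not meant.

How it is judged (in metres and radians):
At the end, for the whole second after the job is handed in: Cases flat on the box floor, centred on their pads (white y +84, pink 0, navy -84 mm) within 15 mm in y, 17 in x, lengths within 15 degrees of the box's x; hinge box flat on the pink case, centres within 15 mm; lid shut (under 0.05 rad); all at rest (x of white_case_mid in the frame of sample_box between -0.017 and 0.017 m and y of white_case_mid in the frame of sample_box between 0.069 and 0.099 m and z of white_case_mid in the frame of sample_box between 0.018 and 0.03 m and angle between the x axis of each of white_case_mid, pink_case_mid, navy_case_mid and the x axis of sample_box, either way round below 0.26 rad and angle between each of white_case_mid, pink_case_mid, navy_case_mid, hinge_box_mid's own z axis and vertical below 0.12 rad and x of pink_case_mid in the frame of sample_box between -0.017 and 0.017 m and y of pink_case_mid in the frame of sample_box between -0.015 and 0.015 m and z of pink_case_mid in the frame of sample_box between 0.018 and 0.03 m and x of navy_case_mid in the frame of sample_box between -0.017 and 0.017 m and y of navy_case_mid in the frame of sample_box between -0.099 and -0.069 m and z of navy_case_mid in the frame of sample_box between 0.018 and 0.03 m and horizontal distance between hinge_box_mid and pink_case_mid below 0.015 m and z of hinge_box_mid in the frame of sample_box between 0.048 and 0.06 m and value of joint lid below 0.05 rad and linear speed of each of white_case, pink_case, navy_case, hinge_box below 0.02 m/s); the robot touches nothing.
It fails at once if the wrench is moved more than 25 mm (distance of wrench from where it was at the start of the episode above 0.025 m).
It fails at once if the screwdriver is moved more than 25 mm (distance of screwdriver from where it was at the start of the episode above 0.025 m).
It fails at once if the oil bottle is moved more than 25 mm (distance of oil_bottle from where it was at the start of the episode above 0.025 m).
It also fails if it takes over 144 s, if anything falls off the work surface, if the arm or the gripper's body presses on something with over 40 N, if the wrist force passes 120 N, or if a joint passes its speed limit or range.

## Working session

There is one attempt and no reset: what is moved stays moved. The work goes in short steps, each a Python script; the robot and the scene stay as the last script left them, time stands still between calls to the robot, and variables do not carry over. Pictures are saved under pics/ and viewed, and the job is handed in when it is done.

```bash
mkdir -p pics; ls; python3 - <<'E'
from bench import *
import cv2
for n in("top","side"):
    f=grab_frame(n); cv2.imwrite(f"pics/{n}0.png",f[:,:,::-1]); print(n,camera_info(n))
print(r.state())
E
```

```text
pics
top {'fx': 422.8754732377018, 'fy': 422.8754732377018, 'cx': 325.97145514845886, 'cy': 197.90773265504922, 'k1': -0.010136368158756195, 'view': array([[ 1.75165609e-02, -9.99684187e-01,  1.80193213e-02,
         2.77909433e+00],
       [-9.93692372e-01, -1.94024193e-02, -1.10449154e-01,
         5.45851547e+02],
       [ 1.10763891e-01, -1.59709728e-02, -9.93718415e-01,
         1.29046264e+03],
       [ 0.00000000e+00,  0.00000000e+00,  0.00000000e+00,
         1.00000000e+00]])}
side {'fx': 379.40154108547483, 'fy': 379.40154108547483, 'cx': 314.52869400930115, 'cy': 194.73959353852686, 'k1': -0.05546484962624305, 'view': array([[-7.38081684e-01, -6.74707103e-01,  2.39825984e-03,
         4.03931636e+02],
       [-3.92491974e-01,  4.26461744e-01, -8.14911302e-01,
         2.61707686e+02],
       [ 5.48803678e-01, -6.02412404e-01, -5.79580726e-01,
         8.52924083e+02],
       [ 0.00000000e+00,  0.00000000e+00,  0.00000000e+00,
         1.00000000e+00]])}
{'clock': 0.1, 'qpos': array([-1.41545367e+00,  3.07470150e-01,  1.50756335e+00,  3.69174333e-05,
        1.32840448e+00, -7.34886888e-02]), 'joint_vel': array([ 0.00062851, -0.00110969, -0.00258134,  0.00129042,  0.00045657,
        0.00014872]), 'tau': array([ 1.08649154e-03, -4.58529532e+01, -2.52607477e+01, -6.49871777e-05,
        5.52383834e-03,  2.30542787e-05]), 'eef_pos': array([ 130.3344232 , -559.4186821 ,  252.48141189]), 'eef_rot': array([-9.22625278e-04,  9.93461749e-01,  1.14161734e-01, -1.98513409e-05]), 'contact_force': array([-0.16165901,  0.9548875 , -1.12599357]), 'wrist_torque': array([-0.00027219, -0.00173333, -0.02794108]), 'finger_gap': 1.0008379517071795}
```

View pics/top0.png

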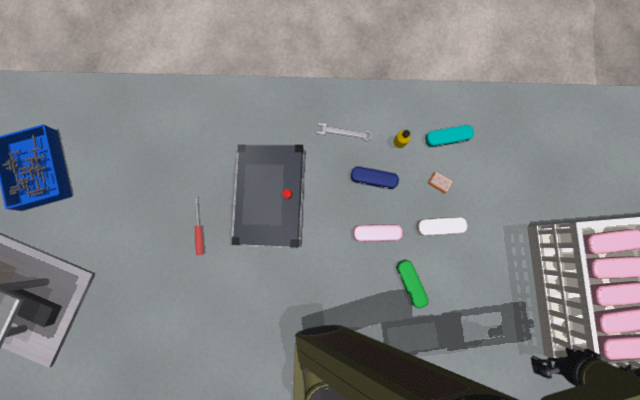

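View pics/side0.png

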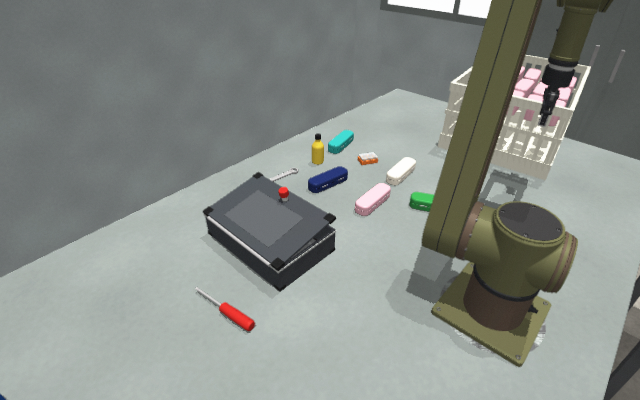

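The top view shows the box near (268,195) with its knob at (287,194). White is at (442,226), pink (378,233), navy (375,177) and orange (440,182). The decoys are turquoise (450,135) and green (412,284). Next I measure positions.

```bash
cat > h.py <<'E'
from bench import *
import numpy as np, cv2
def ray(n,px):
    c=camera_info(n); K=np.array([[c['fx'],0,c['cx']],[0,c['fy'],c['cy']],[0,0,1]])
    p=cv2.undistortPoints(np.array(px,float).reshape(-1,1,2),K,np.array([c['k1'],0,0,0,0.]))[:,0]
    R=c['view'][:3,:3];t=c['view'][:3,3]
    d=np.c_[p,np.ones(len(p))]@R
    return -R.T@t,d
def onz(n,px,z):
    o,d=ray(n,px); return o+d*((z-o[2])/d[:,2])[:,None]
def proj(n,P):
    c=camera_info(n);q=np.c_[P,np.ones(len(P))]@c['view'].T
    s=q[:,:2]/q[:,2:3]; s=s*(1+c['k1']*(s**2).sum(1))[:,None]
    return s*[c['fx'],c['fy']]+[c['cx'],c['cy']]
def tri(pa,pb):
    o1,d1=ray('top',pa);o2,d2=ray('side',pb);d1=d1[0];d2=d2[0]
    s=np.linalg.lstsq(np.c_[d1,-d2],o2-o1,rcond=None)[0]
    a=o1+s[0]*d1;b=o2+s[1]*d2
    return (a+b)/2,np.linalg.norm(a-b)
HS=dict(white=((0,0,205),(180,40,255)),pink=((145,30,120),(179,120,255)),navy=((112,120,40),(130,255,180)),
 orange=((3,70,100),(16,255,255)),red=((0,200,120),(4,255,255)))
def mask(n,c,roi=None,img=None):
    f=grab_frame(n) if img is None else img
    m=cv2.inRange(cv2.cvtColor(f,cv2.COLOR_RGB2HSV),*[np.array(a) for a in HS[c]])
    if roi is not None:
        k=np.zeros_like(m);x0,y0,x1,y1=roi;k[y0:y1,x0:x1]=255;m&=k
    return m
def big(m):
    cs,_=cv2.findContours(m,cv2.RETR_EXTERNAL,cv2.CHAIN_APPROX_NONE)
    return max(cs,key=cv2.contourArea) if cs else None
def measure(n,c,roi,z,img=None):
    """contour cast on plane z -> min area rect centre, long-axis angle, size"""
    k=big(cv2.morphologyEx(mask(n,c,roi,img),cv2.MORPH_CLOSE,np.ones((3,3))))
    P=onz(n,k.reshape(-1,2),z)[:,:2].astype(np.float32)
    rc=cv2.minAreaRect(P);b=cv2.boxPoints(rc);e1=b[1]-b[0];e2=b[2]-b[1]
    e=e1 if np.linalg.norm(e1)>np.linalg.norm(e2) else e2
    a=np.arctan2(e[1],e[0]); a=(a+np.pi/2)%np.pi-np.pi/2
    return np.array(rc[0]),a,sorted(rc[1]),k
E
python3 - <<'E'
from h import *
f=grab_frame('top');g=grab_frame('side')
R=dict(white=(410,210,475,245),pink=(345,215,410,250),navy=(340,160,405,195),orange=(425,168,460,198),red=(275,180,300,205))
for c,z in dict(white=30,pink=30,navy=30,orange=12).items():
    m=measure('top',c,R[c],z,f);print(c,m[0].round(1),m[1].round(3),np.round(m[2],1),cv2.contourArea(m[3]))
def cen(m):
    M=cv2.moments(m,True);return M['m10']/M['m00'],M['m01']/M['m00'],M['m00']
a=cen(mask('top','red',R['red'],f));b=cen(mask('side','red',(270,180,297,205),g));print(a,b,tri(a[:2],b[:2]))
v=cv2.resize(f[135:255,220:320],None,fx=5,fy=5,interpolation=cv2.INTER_CUBIC);cv2.imwrite('pics/boxz.png',v[:,:,::-1])
v=cv2.resize(f[110:310,340:490],None,fx=4,fy=3,interpolation=cv2.INTER_CUBIC);cv2.imwrite('pics/caz.png',v[:,:,::-1])
v=cv2.resize(g[165:295,195:345],None,fx=4,fy=4,interpolation=cv2.INTER_CUBIC);cv2.imwrite('pics/boxs.png',v[:,:,::-1])
E
```

```text
white [ 465.6 -353.4] -1.48 [ 46.2 145.9] 608.5
pink [ 441.5 -149.1] -1.517 [ 52.  153.3] 727.0
navy [ 614.2 -137.9] 1.392 [ 48.8 147.5] 618.5
orange [ 598.5 -340.2] 0.611 [37.6 74. ] 51.5
(286.925, 193.2, 40.0) (283.2686567164179, 192.22388059701493, 67.0) (array([544.940148  , 126.45926253, 133.13188283]), np.float64(1.9456648472217593))
```

```bash
sleep 0
```

```text
(no output)
```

View pics/boxz.png

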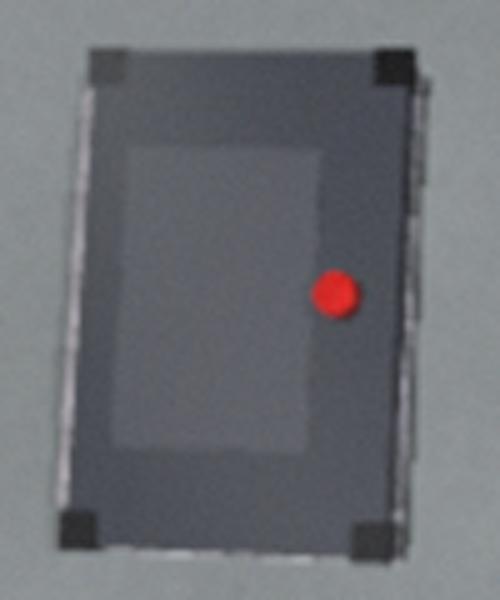

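View pics/boxs.png

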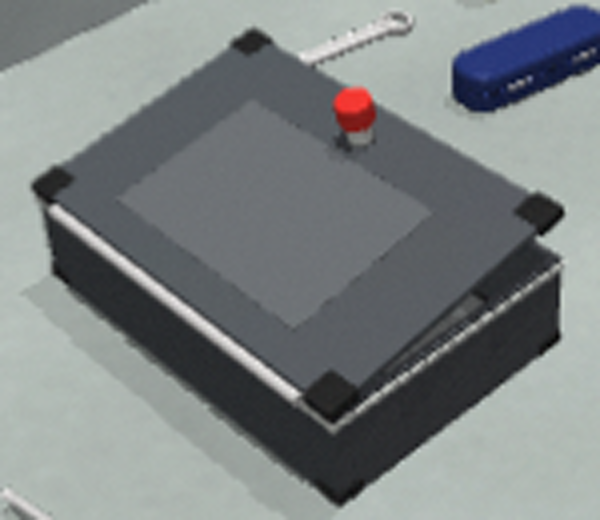

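View pics/caz.png

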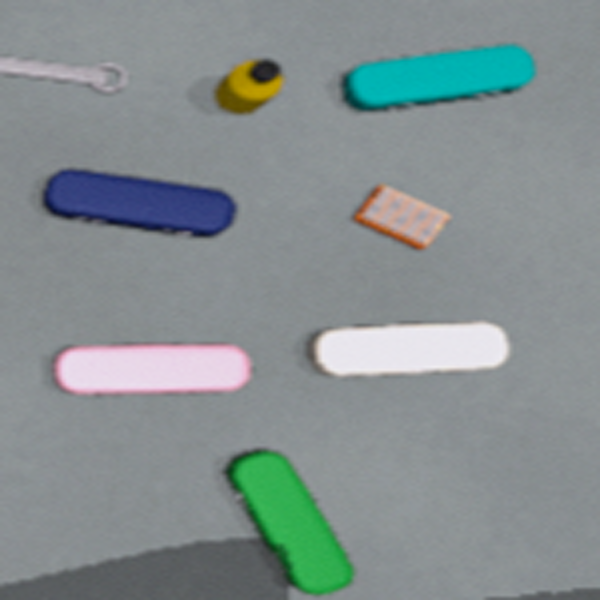

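The lid is ajar and the hinge is on the left. I'll fit the box pose from triangulated corners plus the knob.

```bash
python3 - <<'E'
from h import *
T=lambda x,y:(220+x/5-.4,135+y/5-.4); S=lambda x,y:(195+x/4-.4,165+y/4-.4)
P={}
for n,a,b in [('hinge_far',T(90,47),S(33,184)),('hinge_near',T(57,550),S(328,417)),('free_far',T(414,46),S(252,28)),('free_near',T(392,562),S(564,212))]:
    P[n]=tri(a,b); print(n,P[n][0].round(1),P[n][1].round(1))
print(onz('side',[S(55,278),S(342,503),S(560,345)],0).round(1), 'bottom hinge_far hinge_near free_near')
print('top rim near-free', onz('top',[T(405,558)],74), onz('side',[S(562,262)],74))
E
```

```text
hinge_far [698.4 283.7  81. ] 2.9
hinge_near [395.7 292.2  79.7] 0.1
free_far [695.9  86.7 115. ] 0.5
free_near [392.1  92.4 110.5] 0.5
[[692.8 283.6   0. ]
 [397.3 285.4   0. ]
 [388.5  94.4   0. ]] bottom hinge_far hinge_near free_near
top rim near-free [[394.65588493  86.6179114   74.        ]] [[388.48708757  96.34805541  74.        ]]
```

```bash
cat >> h.py <<'E'
def down(phi):
    h=(phi+np.pi/2)/2
    return [0.,np.cos(h),np.sin(h),0.]
PSI=np.pi/2-0.02; C=np.array([545.5,187.])
XA=np.array([np.cos(PSI),np.sin(PSI)]); YA=np.array([-XA[1],XA[0]])
def bx(x,y): return C+x*XA+y*YA
def knob(a):
    p=bx(98-166*np.cos(a)+32*np.sin(a),0); return np.array([*p,74.5+166*np.sin(a)+32*np.cos(a)])
def phi_best(phi,pos):
    c=[]
    for k in(-1,0,1):
        q=inverse_kinematics(list(pos),down(phi+k*np.pi))
        if q is not None and abs(q[5])<2.6: c.append((abs(q[5]),phi+k*np.pi))
    return min(c)[1]
def st(t=''):
    s=r.state();print(t,'t',round(s['clock'],2),s['eef_pos'].round(1),'F',s['contact_force'].round(1),'gap',round(float(s['finger_gap']),3));return s
E
python3 - <<'E'
from h import *
print(knob(.165),r.tip_extent)
K=np.array([*bx(-60.5,0),133]);print(K)
phi=phi_best(PSI-np.pi/2,K);print(phi,PSI)
for a in np.linspace(.165,1.6,5):
    print(a,knob(a).round(), inverse_kinematics(list(knob(a)),down(phi)))
for nm,xy in dict(white=(465,-353),pink=(441,-149),navy=(614,-138),or_=(598,-340)).items():
    print(nm,inverse_kinematics([*xy,28],down(0)),inverse_kinematics([*xy,28],down(np.pi)))
x=np.array([(380,185),(450,215),(425,248),(352,215)],float)/[4,3]+[340,110]-.4
P=onz('top',x,20);print(P.round(1),P.mean(0))
E
```

```text
[544.2902932  126.52272508 133.33127432] 22.0
[544.29008067 126.5120996  133.        ]
-0.020000000000000018 1.5507963267948965
0.165 [544. 127. 133.] [ 1.52807675e-01  4.01790007e-01  1.69854407e+00 -4.44089210e-16
  1.04125858e+00  1.72807675e-01]
0.52375 [545. 157. 185.] [ 2.06493714e-01  3.55705587e-01  1.61798407e+00 -4.44089210e-16
  1.16790300e+00  2.26493714e-01]
0.8825000000000001 [546. 204. 223.] [ 2.85612488e-01  3.41644851e-01  1.53371111e+00 -4.44089210e-16
  1.26623669e+00  3.05612488e-01]
1.24125 [547. 262. 242.] [ 3.76356126e-01  3.58559169e-01  1.45584440e+00 -4.44089210e-16
  1.32718909e+00  3.96356126e-01]
1.6 [548. 322. 239.] [ 4.64391112e-01  4.00762877e-01  1.39342369e+00 -4.44089210e-16
  1.34740609e+00  4.84391112e-01]
white [-7.21671854e-01  5.66222511e-01  1.74054319e+00 -4.44089210e-16
  8.34826951e-01 -7.21671854e-01] [-7.21671854e-01  5.66222511e-01  1.74054319e+00 -4.44089210e-16
  8.34826951e-01  2.41992080e+00]
pink [-4.16608196e-01  4.62707177e-01  2.00409984e+00 -4.44089210e-16
  6.74785637e-01 -4.16608196e-01] None
navy [-2.88189074e-01  6.09631564e-01  1.63404113e+00 -4.44089210e-16
  8.97919958e-01 -2.88189074e-01] None
or_ [-5.78367222e-01  6.68793187e-01  1.49097404e+00 -4.44089210e-16
  9.81825422e-01 -5.78367222e-01] [-5.78367222e-01  6.68793187e-01  1.49097404e+00 -4.44089210e-16
  9.81825422e-01  2.56322543e+00]
[[ 639.  -332.    20. ]
 [ 607.9 -387.6   20. ]
 [ 572.3 -367.1   20. ]
 [ 606.3 -309.2   20. ]] [ 606.38817829 -348.96437917   20.        ]
```

```bash
python3 - <<'E'
from h import *
K=knob(.165); q=down(-.02)
r.goto([K[0],K[1],230],q); st('above')
cv2.imwrite('pics/s1.png',grab_frame('side')[:,:,::-1])
r.line_to([K[0],K[1],K[2]+2],feed=100); st('at')
r.close_gripper(25); st('closed')
cv2.imwrite('pics/s2.png',np.vstack([cv2.resize(grab_frame('side')[150:300,180:400],None,fx=3,fy=3)])[:,:,::-1])
E
```

```text
above t 3.02 [544.5 125.7 230. ] F [-0.   0.5 -0. ] gap 0.997
at t 4.17 [544.8 126.6 135.9] F [-0.4 -0.6  0.1] gap 0.997
closed t 4.75 [543.2 126.4 135.2] F [-3.6 -0.7  2.5] gap 0.291
```

View pics/s2.png

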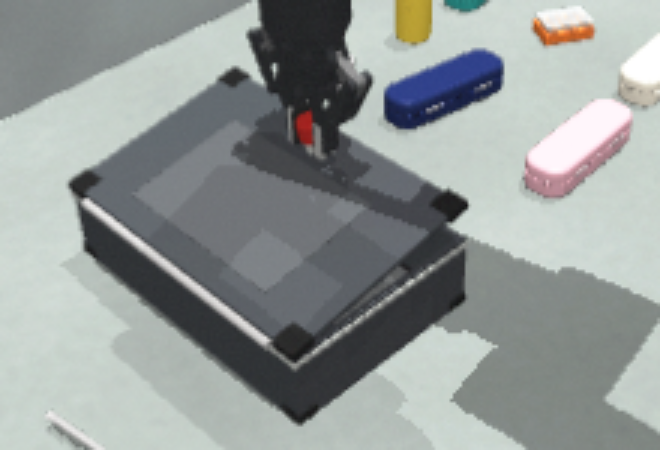

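The knob is held (gap about 25 mm). Next I swing the lid open.

```bash
python3 - <<'E'
from h import *
off=np.array([-1.5,0,2])
for a in np.linspace(.165,1.62,13)[1:]:
    r.line_to(list(knob(a)+off),feed=150); s=st(f'{a:.2f}')
    if np.abs(s['contact_force']).max()>35: print('STOP');break
cv2.imwrite('pics/s3.png',grab_frame('side')[:,:,::-1])
E
```

```text
0.29 t 5.08 [543.3 135.  154.5] F [-1.8 -0.8  0.5] gap 0.293
0.41 t 5.37 [543.5 145.5 171.9] F [-1.2 -0.8  1.2] gap 0.294
0.53 t 5.65 [543.8 157.9 187.9] F [-0.1 -0.8  1.4] gap 0.298
0.65 t 5.93 [544.1 172.3 202.4] F [0.7 0.9 0.1] gap 0.293
0.77 t 6.22 [544.4 188.4 215.1] F [1.4 0.3 0.8] gap 0.293
0.89 t 6.5 [544.8 205.9 225.9] F [2.5 1.1 0.4] gap 0.292
1.01 t 6.78 [545.2 224.6 234.4] F [3.4 0.9 0.4] gap 0.297
1.14 t 7.07 [545.6 244.3 240.6] F [3.1 1.  1. ] gap 0.295
1.26 t 7.35 [546.  264.3 244.4] F [ 4.  1. -0.] gap 0.29
1.38 t 7.63 [546.5 284.7 245.7] F [5.3 1.7 0.2] gap 0.293
1.50 t 7.92 [547.  305.2 244.6] F [4.8 0.9 1.4] gap 0.294
1.62 t 8.2 [547.4 325.6 241. ] F [5.1 2.6 0.7] gap 0.292
```

View pics/s3.png

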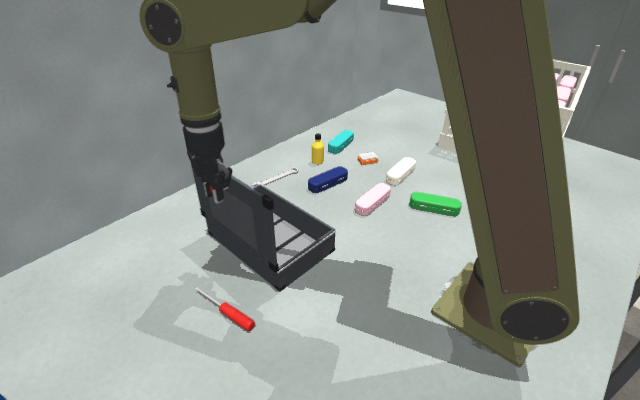

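The lid is open and upright. I release it, then re-measure the box and the orange box on the way to the white case.

```bash
python3 - <<'E'
from h import *
r.ungrasp(); s=r.state(); p=s['eef_pos']; 
r.line_to([p[0],p[1],330],feed=200); st('up')
r.goto([465,-340,230],down(-1.48+np.pi/2)); st('ovr')
f=grab_frame('top');cv2.imwrite('pics/t4.png',f[:,:,::-1]);np.save('t4.npy',f)
v=cv2.resize(f[125:265,195:335],None,fx=4,fy=4,interpolation=cv2.INTER_CUBIC);cv2.imwrite('pics/t4b.png',v[:,:,::-1])
g=grab_frame('side');np.save('s4.npy',g);v=cv2.resize(g[150:300,190:350],None,fx=4,fy=4,interpolation=cv2.INTER_CUBIC);cv2.imwrite('pics/s4b.png',v[:,:,::-1])
E
```

```text
up t 9.47 [546.2 324.8 329.4] F [ 0.9 -0.3  0.2] gap 0.998
ovr t 11.88 [ 465.6 -339.4  230.2] F [-0.   0.2  0.5] gap 1.001
```

View pics/t4b.png

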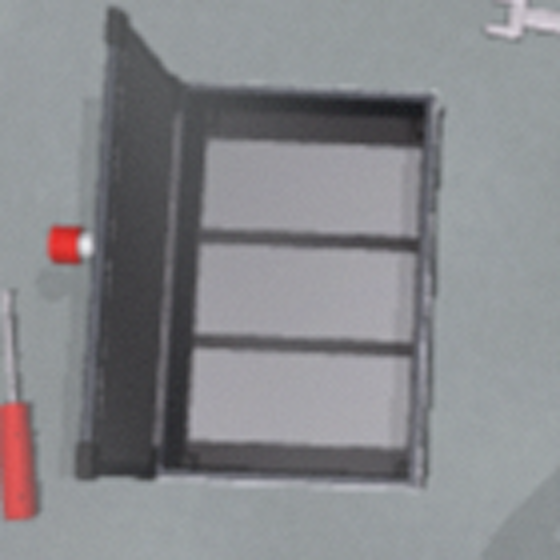

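View pics/s4b.png

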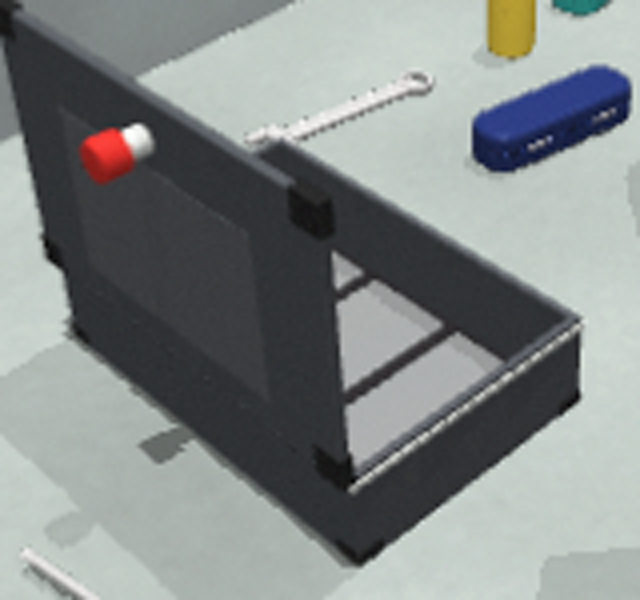

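View pics/t4.png

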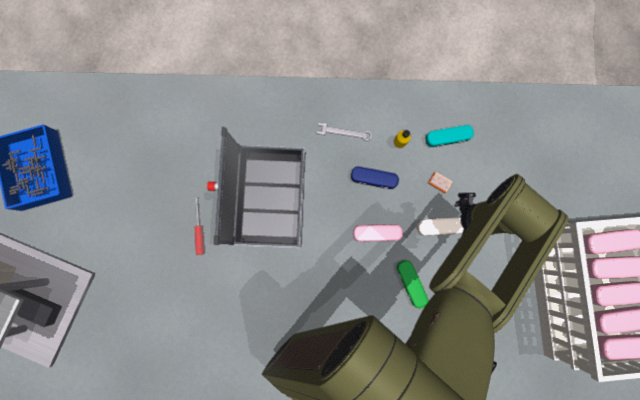

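The three pads show at about (272,170), (270,197) and (269,224) in the top view. I measure them and the orange box by mask.

```bash
python3 - <<'E'
from h import *
f=np.load('t4.npy');g=cv2.cvtColor(f,cv2.COLOR_RGB2GRAY)
m=np.zeros_like(g);m[155:240,238:302]=cv2.inRange(g,108,255)[155:240,238:302]
n,l,s,c=cv2.connectedComponentsWithStats(m,connectivity=4)
for i in range(1,n):
    if s[i,4]>200:
        P=onz('top',np.argwhere(l==i)[:,::-1],7)[:,:2].astype(np.float32);rc=cv2.minAreaRect(P);print('pad',s[i],np.round(rc[0],1),np.round(rc[1],1),round(rc[2],2))
# orange: saturation/brightness vs bench
roi=f[165:200,420:465]
hs=cv2.cvtColor(roi,cv2.COLOR_RGB2HSV)
mm=cv2.inRange(hs,np.array([0,25,90]),np.array([25,255,255]))
k=big(mm);k=k.reshape(-1,2)+[420,165]
for z in(0,24,14):
    P=onz('top',k,z)[:,:2].astype(np.float32);rc=cv2.minAreaRect(P);print('orange',z,np.round(rc[0],1),np.round(rc[1],1),rc[2],cv2.contourArea(k.astype(np.int32)))
E
```

```text
pad [ 245  159   56   26 1245] [629.4 185. ] [173.4  74.6] 88.55
pad [ 244  186   55   25 1276] [545.4 186.7] [174.   74.4] 88.7
pad [ 242  205   60   35 1419] [468.3 182.7] [107.3 185.6] 1.37
orange 0 [ 608.  -354.6] [70.1 48.8] 59.63538360595703 290.0
orange 24 [ 604.3 -347.7] [68.9 47.9] 59.635345458984375 290.0
orange 14 [ 605.8 -350.6] [69.4 48.3] 59.635433197021484 290.0
```

Box centre confirmed at (545.4, 186.7), matching the earlier fit. Now I pick white.

```bash
cat >> h.py <<'E'
def pick(xy,phi,z,f=40):
    q=down(phi)
    r.goto([*xy,z+90],q); r.line_to([*xy,z],feed=150); st('down')
    r.close_gripper(f); s=st('grip')
    r.line_to([*xy,230],feed=200); st('lift'); return s
def place(xy,phi,z,zt=None):
    q=down(phi)
    r.goto([*xy,230],q); st('over')
    r.line_to([*xy,z+12],feed=180); st('near')
    zz=z+12
    while zz>z-2:
        zz-=2; r.line_to([*xy,zz],feed=30); F=r.state()['contact_force'][2]
        if F>6: break
    st(f'set {zz}')
E
python3 - <<'E'
from h import *
pick((465.6,-353.4),.091,28)
g=grab_frame('side')
place(bx(0,83),-.02,28+7)
E
```

```text
down t 13.25 [ 466.7 -354.2   29.4] F [0.1 0.9 0.5] gap 1.001
grip t 13.68 [ 466.2 -353.9   29.2] F [0.2 1.4 6.2] gap 0.578
lift t 14.83 [ 464.8 -352.7  228.7] F [-0.   0.6 -1.7] gap 0.577
over t 16.84 [463. 188. 230.] F [ 0.4  0.4 -0.7] gap 0.575
near t 18.01 [463.3 188.7  47.6] F [-0.   0.7 -0.9] gap 0.578
set 33 t 19.76 [462.9 188.8  35.1] F [-4.  -1.7 21.1] gap 0.579
```

```bash
python3 - <<'E'
from h import *
p=r.state()['eef_pos'];r.ungrasp();st('rel'); r.line_to([p[0],p[1],230],feed=200);st()
pick((614.2,-137.9),1.392-np.pi/2,28)
f=grab_frame('top');v=cv2.resize(f[125:265,195:335],None,fx=4,fy=4,interpolation=cv2.INTER_CUBIC);cv2.imwrite('pics/t5.png',v[:,:,::-1])
k=measure('top','white',(230,140,310,250),42,f);print(k[:3])
E
```

```text
rel t 20.21 [475.  191.2  35.3] F [18.  -0.1 -3.5] gap 0.997
 t 21.34 [462.  188.5 228.7] F [-0.5 -0.5  0. ] gap 0.998
down t 23.5 [ 614.9 -137.5   28.7] F [-0.1 -0.8  0.2] gap 0.997
grip t 23.93 [ 615.1 -138.2   29.3] F [-0.8  0.2  6.7] gap 0.581
lift t 25.08 [ 613.2 -137.6  228.5] F [ 0.1  0.  -2.3] gap 0.58
(array([464.22744751, 191.09066772]), np.float32(1.5416123), [47.96664047241211, 145.2632598876953])
```

View pics/t5.png

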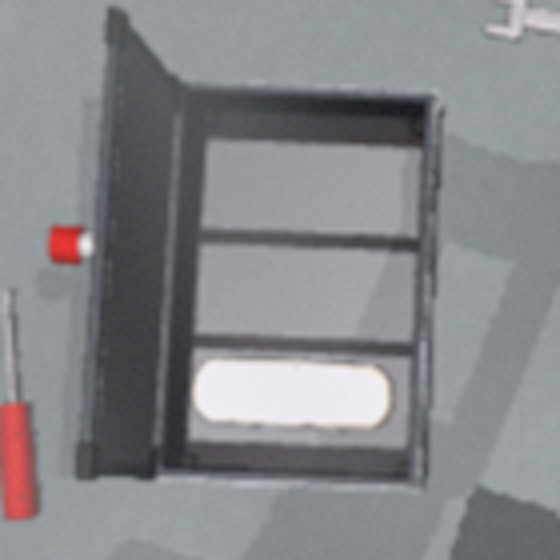

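White lies well (box y about +81, x about +4). On release the outer finger pushed on the near wall with 18 N, so navy goes slightly further inward and I'll grip pink higher.

```bash
python3 - <<'E'
from h import *
place(bx(-1,-78),-.02,28+8)
p=r.state()['eef_pos'];r.ungrasp();st('rel'); r.line_to([p[0],p[1],230],feed=200);st()
pick((441.5,-149.1),-1.517+np.pi/2,40)
f=grab_frame('top');v=cv2.resize(f[125:265,195:335],None,fx=4,fy=4,interpolation=cv2.INTER_CUBIC);cv2.imwrite('pics/t6.png',v[:,:,::-1])
for c in('white','navy'):
    k=measure('top',c,(230,140,302,250),42,f);print(c,k[:3],(k[0]-C)@XA,(k[0]-C)@YA)
g=grab_frame('side');cv2.imwrite('pics/s6.png',g[:,:,::-1])
E
```

```text
over t 26.36 [623.7 183.2 229.8] F [-0.5 -1.1 -1.6] gap 0.581
near t 27.52 [624.5 184.4  49.1] F [-0.3 -0.5 -1. ] gap 0.578
set 34 t 29.27 [623.7 184.5  35.3] F [-2.  -0.8  7.1] gap 0.577
rel t 29.72 [612.9 183.1  30.8] F [-15.3   0.    0.8] gap 0.993
 t 30.85 [622.9 184.3 228.4] F [-0.4  0.1 -1. ] gap 1.001
down t 33.06 [ 442.3 -149.    40.3] F [-0.6 -0.3  0.2] gap 1.002
grip t 33.48 [ 442.1 -149.3   41. ] F [0.3 1.9 6.1] gap 0.569
lift t 34.58 [ 440.6 -148.7  229. ] F [-1.1  0.1  0.3] gap 0.573
white (array([463.68887329, 191.1078186 ]), np.float32(1.5475212), [44.92616271972656, 145.1566619873047]) 2.470883612320989 81.8769159241312
navy (array([622.78094482, 154.47236633]), np.float32(-1.550531), [44.131874084472656, 87.31782531738281]) -30.975612499821366 -77.91599845448235
```

View pics/t6.png

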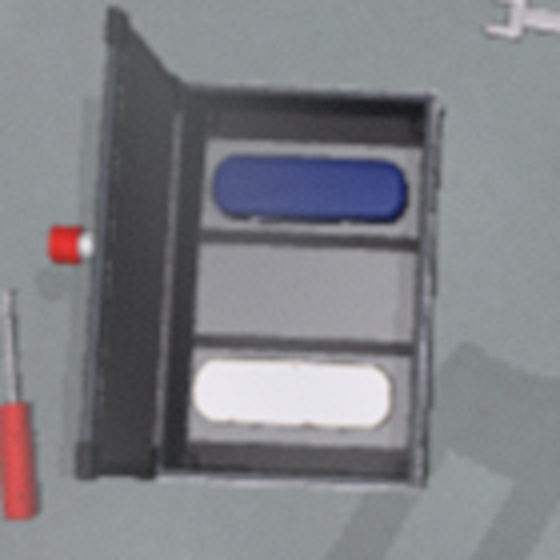

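View pics/s6.png

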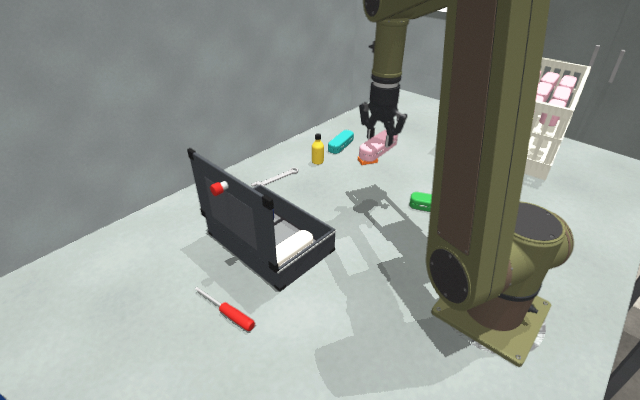

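Navy and white both sit centred on their pads. Next I place pink between them.

```bash
python3 - <<'E'
from h import *
print((onz('top',[(195+309/4-.4,125+188/4-.4)],42)[0,:2]-C)@np.c_[XA,YA])
place(bx(0,2),-.02,40+8)
p=r.state()['eef_pos'];r.ungrasp();st('rel'); r.line_to([p[0],p[1],230],feed=200);st()
r.goto([605.3,-349.5,150],down(-.53))
f=grab_frame('top');v=cv2.resize(f[125:265,195:335],None,fx=4,fy=4,interpolation=cv2.INTER_CUBIC);cv2.imwrite('pics/t7.png',v[:,:,::-1])
for c in('white','pink'):
    k=measure('top',c,(230,140,302,250),42,f);print(c,k[:3],(k[0]-C)@XA,(k[0]-C)@YA)
E
```

```text
[ -2.61140491 -77.98157908]
over t 36.01 [543.4 186.  229.7] F [-0.5  0.7  0.4] gap 0.573
near t 37.1 [544.4 187.   60.9] F [ 2.   0.2 -1.4] gap 0.574
set 46 t 38.85 [543.7 187.1  47. ] F [-1.9  0.   8. ] gap 0.574
rel t 39.31 [543.5 187.   45.8] F [-0.4 -0.   0.2] gap 1.0
 t 40.38 [542.8 186.9 228.9] F [ 0.3  1.  -0.2] gap 0.998
white (array([464.26153564, 192.22019958]), np.float32(1.5416151), [48.25928497314453, 147.86431884765625]) 3.5944946085215657 81.3266142357525
pink (array([543.89978027, 186.0486145 ]), np.float32(1.5422002), [51.72921371459961, 149.7095489501953]) -0.9831974882373712 1.5808732518128665
```

View pics/t7.png

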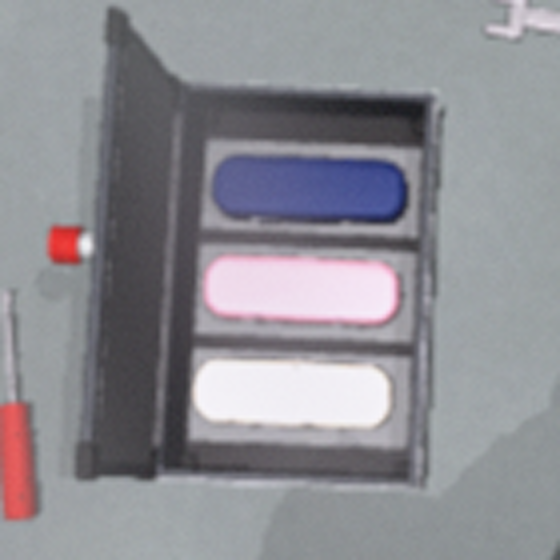

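All three lie in order. Next is the orange hinge box.

```bash
python3 - <<'E'
from h import *
pick((605.3,-349.5),-.53,22,30)
r.goto([600,-100,260],down(-.3))
g=grab_frame('side');f=grab_frame('top')
cv2.imwrite('pics/s8.png',cv2.resize(g[60:220,250:450],None,fx=3.5,fy=3.5)[:,:,::-1])
cv2.imwrite('pics/t8.png',cv2.resize(f[100:260,300:500],None,fx=3.5,fy=3.5)[:,:,::-1])
E
```

```text
down t 43.42 [ 606.2 -350.1   23.2] F [-0.3  0.  -0.1] gap 0.996
grip t 43.89 [ 605.9 -349.9   23.1] F [-0.6  0.2  5.5] gap 0.487
lift t 45.08 [ 604.4 -349.   228.3] F [ 0.5 -0.1 -1.3] gap 0.487
```

View pics/s8.png

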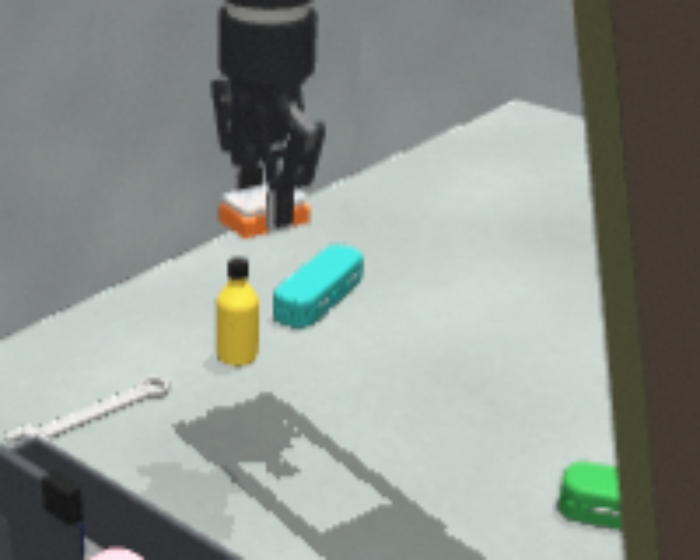

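The hinge box is held level and nothing else has moved. Now I place it on pink.

```bash
python3 - <<'E'
from h import *
place((543.9,186.0),-.02,22+45)
p=r.state()['eef_pos'];r.ungrasp();st('rel'); r.line_to([p[0],p[1],250],feed=200);st()
r.goto([560,-60,330],down(-.1))
f=grab_frame('top');v=cv2.resize(f[125:265,195:335],None,fx=4,fy=4,interpolation=cv2.INTER_CUBIC);cv2.imwrite('pics/t9.png',v[:,:,::-1])
g=grab_frame('side');v=cv2.resize(g[150:300,190:350],None,fx=4,fy=4,interpolation=cv2.INTER_CUBIC);cv2.imwrite('pics/s9.png',v[:,:,::-1])
E
```

```text
over t 47.3 [544.7 185.  230.2] F [ 0.3 -0.3 -1.5] gap 0.488
near t 48.29 [545.  185.8  79.8] F [ 0.2  0.9 -0.8] gap 0.484
set 65 t 50.04 [544.2 186.1  65.1] F [0.9 0.3 0.2] gap 0.486
rel t 50.55 [543.8 186.   65. ] F [-0.5 -0.4 -0.5] gap 1.002
 t 51.62 [543.4 185.9 248.9] F [-0.   0.5 -0.5] gap 1.002
```

View pics/t9.png

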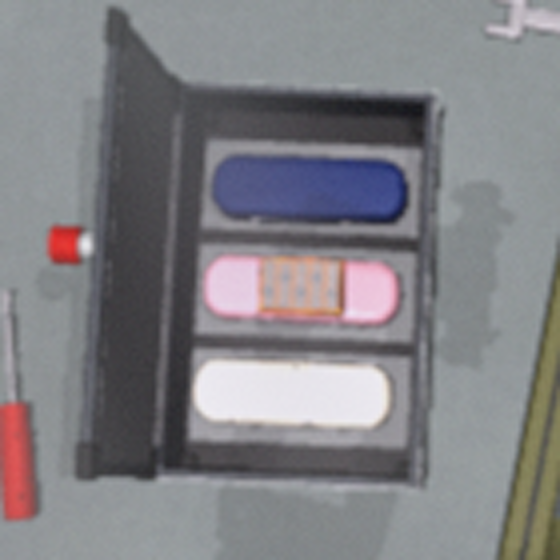

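View pics/s9.png

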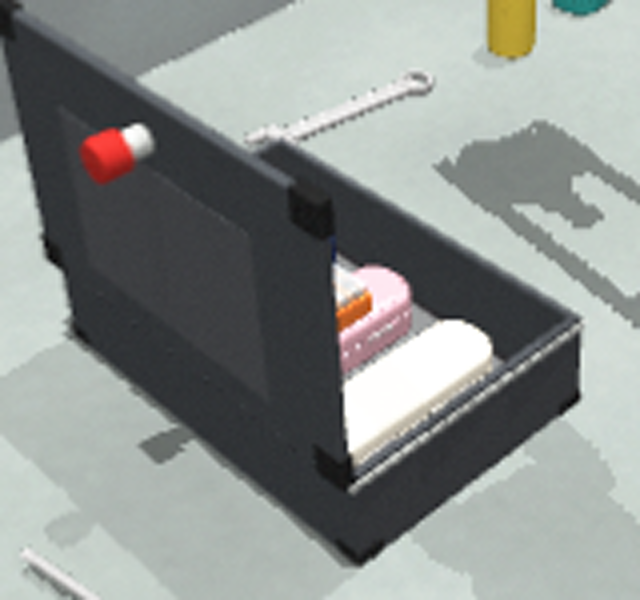

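The hinge box sits flat in the middle of pink. Next I close the lid.

```bash
python3 - <<'E'
from h import *
K=knob(1.62)+[-3,0,2]; q=down(-.02)
r.goto([K[0],K[1],330],q); r.line_to(list(K),feed=120); st('at'); r.close_gripper(25); st('grip')
for a in np.linspace(1.62,0.12,14)[1:]:
    x=-3+1.5*(1.62-a)/1.5
    r.line_to(list(knob(a)+[x,0,2]),feed=130); s=st(f'{a:.2f}')
    if np.abs(s['contact_force']).max()>35: print('STOP');break
cv2.imwrite('pics/s10.png',grab_frame('side')[:,:,::-1])
E
```

```text
at t 55.07 [545.9 325.1 241.5] F [-0.2 -1.1 -0.5] gap 0.999
grip t 55.64 [547.4 325.2 241.6] F [ 4.8 -1.1  1. ] gap 0.29
1.50 t 55.94 [547.  305.1 245. ] F [ 5.4 -3.1 -0.5] gap 0.289
1.39 t 56.24 [546.5 285.5 246.1] F [ 5.2 -2.2  0.9] gap 0.292
1.27 t 56.54 [546.1 266.  245. ] F [ 4.7 -3.1 -0.4] gap 0.292
1.16 t 56.84 [545.6 246.7 241.6] F [ 5.6 -2.4 -1.3] gap 0.294
1.04 t 57.14 [545.2 227.8 236.1] F [ 6.  -2.4 -2.3] gap 0.293
0.93 t 57.44 [544.8 209.6 228.3] F [ 5.8 -1.4 -2.6] gap 0.298
0.81 t 57.74 [544.4 192.3 218.4] F [ 6.5 -2.5 -2.5] gap 0.294
0.70 t 58.04 [544.1 176.4 206.7] F [ 5.5 -1.2 -1.9] gap 0.294
0.58 t 58.34 [543.8 162.  193.3] F [ 5.6 -0.8 -3.4] gap 0.292
0.47 t 58.64 [543.5 149.3 178.5] F [ 6.5 -2.4 -3.4] gap 0.291
0.35 t 58.94 [543.3 138.4 162.2] F [ 6.3 -1.9 -3.2] gap 0.288
0.24 t 59.24 [543.1 129.5 144.8] F [ 6.6 -1.1 -2.7] gap 0.293
0.12 t 59.54 [542.9 122.6 126.5] F [ 5.6 -1.3 -3.6] gap 0.292
```

View pics/s10.png

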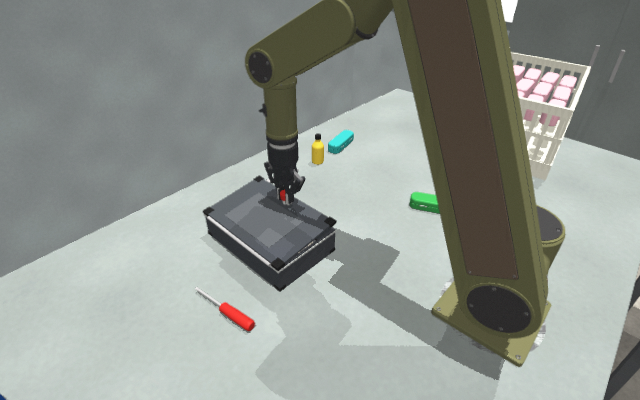

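```bash
python3 - <<'E'
from h import *
for a in [.09,.06,.03,.01,0,-.01,-.02,-.03,-.04,-.05]:
    r.line_to(list(knob(a)+[-1.5,0,2]),feed=60); s=st(f'{a:.2f}')
    if s['contact_force'][2]>12: break
r.sleep(.3); st()
r.ungrasp(); p=r.state()['eef_pos']; r.line_to([p[0],p[1],240],feed=200)
r.goto([500,-300,300],down(0)); st('away')
f=grab_frame('top');cv2.imwrite('pics/t11.png',f[:,:,::-1])
g=grab_frame('side');v=cv2.resize(g[150:300,190:350],None,fx=4,fy=4,interpolation=cv2.INTER_CUBIC);cv2.imwrite('pics/s11.png',v[:,:,::-1])
def cen(m):
    M=cv2.moments(m,True);return M['m10']/M['m00'],M['m01']/M['m00']
a=cen(mask('top','red',(275,180,305,205),f));b=cen(mask('side','red',(270,180,300,210),g));print(tri(a,b),knob(0))
E
```

```text
0.09 t 59.84 [542.9 121.3 122.1] F [ 5.  -2.3 -2.9] gap 0.292
0.06 t 60.09 [542.9 120.1 117.2] F [ 5.9 -3.1 -2.5] gap 0.288
0.03 t 60.34 [542.9 119.  112.2] F [ 6.  -3.3 -2.6] gap 0.29
0.01 t 60.59 [542.8 118.4 109.1] F [ 5.3 -2.5 -2.3] gap 0.298
0.00 t 60.84 [542.9 118.4 108.7] F [ 3.3 -2.5  8.2] gap 0.294
-0.01 t 61.09 [542.9 118.4 108.6] F [ 0.3 -2.1 19.2] gap 0.287
 t 61.39 [542.9 118.3 108.6] F [-0.4 -2.4 17.8] gap 0.293
away t 64.39 [ 500.3 -298.9  299.6] F [-0.8  0.5 -0.6] gap 0.992
(array([546.59195791, 116.67574927, 100.63686326]), np.float64(3.521464132512413)) [544.14009066 119.01359955 106.5       ]
```

View pics/s11.png

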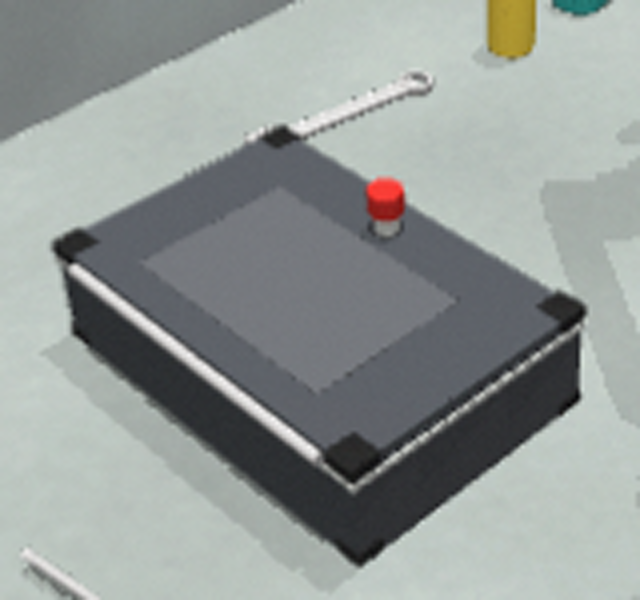

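View pics/t11.png

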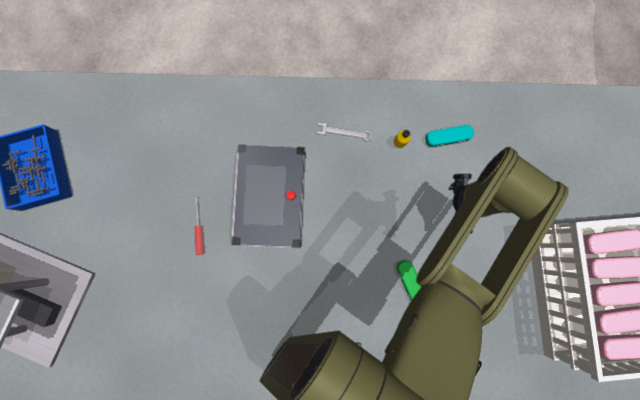

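The lid lies flush on the rim, and the wrench, screwdriver and bottle have not moved. I'm handing in.

```bash
python3 -c "
from h import *
workorder.job_done()"
```

```text
the job is handed in; nothing more can be done
```

The sample box is packed, the lid is shut, and the job was handed in at about 65 s of robot time. I opened the lid by its knob and laid white, navy and then pink on their pads. The orange hinge box went on top of pink, and I closed the lid by the knob.

**Case positions, measured in the top view with the lid open (mm, box frame):**

| Case | x | y |
|---|---|---|
| White | +4 | +81 |
| Pink | -1 | +2 |
| Navy | -3 | -78 |

- **Straightness:** white and pink lie within about 1° of the box's x axis. Navy looked straight, but I did not measure its angle.
- **Hinge box:** it was flat and centred on pink by eye (top and side views). I did not look inside again after shutting the lid.
- **Lid:** it met a firm stop at angle 0, pushing back with 8 to 19 N, and lies flush on the rim in the side view.
- **Other items:** the wrench, screwdriver and oil bottle look unmoved in the pictures.

**Checks that disagreed or went less well:**
- The last knob height from the two cameras came out at 101 mm, against 106.5 mm expected with the lid shut. The rays missed each other by 3.5 mm, so I trusted the contact stop and the picture instead.
- The automatic colour mask caught only part of the navy case, so I read its position from its outline in the picture.
- When I released white and navy, the opening finger pushed against the box wall with 15 to 18 N. The cases stayed in place.

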